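# Stack the hinge cartons on the carrier and lower the hold-down

## Task

Get the hinge cartons ready to leave the finishing shop: set the middle-sized carton gently on the large one that stands in the carrier, then the smallest on top of that, each centred on the one below with its long sides running the same way. Then swing the carrier's raised hold-down arm over until its rubber pad rests on the top carton. Leave the other things on the bench where they are.

Things in the scene. Friction and masses are not known exactly. Their poses are not given: they have to be found in the camera images.
- carrier: Carrier screwed to the bench: grey base plate 124 mm wide, 14 mm thick, x -90 to +160 mm, with a 5 mm steel rim round the loading place. Origin: on the bench under the centre of the loading place; x towards the steel post, y across. Post: two cheeks, 50 mm wide overall, 170 mm tall, at x = +90 mm. Hinge axis of the hold-down arm: along y through x = +90, z = 158 mm.
- clamp (a joint): Angle of the steel hold-down arm (22 x 10 mm, 0.22 kg). 0: level over the loading place, towards the carrier's -x, pad on a full column (139 mm above the bench); pi/2: upright over the post; range -0.25 to 1.85, starts at 1.5 to 1.75. Damped, with friction: stays put near upright, below about 0.9 sinks slowly and rests its weight on what is under it. 1 to 4 N at the bar moves it.
- clamp_bar (a point): Middle of the round cross bar (14 mm thick, 80 mm long, along the carrier's y) at the free end of the hold-down arm, 155 mm from the hinge axis. When the arm is raised it is about 0.31 m above the bench.
- clamp_pad (a point): Centre of the underside of the round rubber pad (26 mm across) under the hold-down arm, 90 mm from the hinge axis along the arm, 19 mm below the axis when the arm is level: it comes down over the centre of the loading place.
- carton_large: Closed cardboard carton, 120 x 84 x 45 mm high, 0.7 kg, loose, standing in the carrier's loading place. Origin: centre of its underside, x along its length, z up.
- carton_middle: Closed cardboard carton, 96 x 64 x 42 mm high, about 0.35 kg, lying on the bench to one side of the carrier (left or right). Origin: centre of its underside, x along its length, y across its width, z up.
- carton_small: Closed cardboard carton, 72 x 50 x 38 mm high, about 0.22 kg, lying on the bench on the other side of the carrier. Origin: centre of its underside, x along its length, y across its width, z up.
- paint_tin: Bystander: closed round metal tin with a paper label, 90 mm across, 100 mm tall. Origin: centre of its underside, z up.
- jar: Bystander: small glass jar with a black lid, 60 mm across, 75 mm tall. Origin: centre of its underside, z up.
- sanding_block: Bystander: black sanding block with a grey face, 102 x 67 x 26 mm high. Origin: centre of its underside, x along its length.
- tape_roll: Bystander: roll of pale masking tape lying flat, 100 mm across, 25 mm high. Origin: centre of its underside.
- brush: Bystander: paint brush with a wooden handle, lying flat. Origin: on its underside near mid-length, x along the handle towards the bristles.
- respirator: Bystander: grey half-mask respirator with two black round filters, about 190 x 110 mm, 85 mm tall. Origin: centre of its underside.
There are look-alikes about, which are no part of the job. What is shaped like the carton_small but blue or orange is not meant. Leave any pink or yellow look-alike of the carton_large alone.

How it is judged:
On the way, in this order (a step that is already met when the one before it is completed fails the run):
1. the middle-sized carton stands centred and square on the large one, released (horizontal distance between carton_middle and carton_large below 0.01 m and z of carton_middle in the frame of carton_large between 0.041 and 0.049 m and angle between the x axis of carton_middle and the x axis of carton_large, either way round below 0.14 rad and angle between carton_middle's own z axis and vertical below 0.05 rad and contact force between carton_middle and the fingers below 0.1 N and linear speed of carton_middle below 0.02 m/s and angular speed of carton_middle below 0.1 rad/s), for 0.2 s.
2. the small carton stands centred and square on the middle-sized one, released, the hold-down arm still raised (horizontal distance between carton_middle and carton_large below 0.01 m and z of carton_middle in the frame of carton_large between 0.041 and 0.049 m and angle between the x axis of carton_middle and the x axis of carton_large, either way round below 0.14 rad and angle between each of carton_middle, carton_small's own z axis and vertical below 0.05 rad and horizontal distance between carton_small and carton_middle below 0.01 m and z of carton_small in the frame of carton_middle between 0.038 and 0.046 m and angle between the x axis of carton_small and the x axis of carton_middle, either way round below 0.14 rad and contact force between carton_small and the fingers below 0.1 N and linear speed of carton_small below 0.02 m/s and angular speed of carton_small below 0.1 rad/s and value of joint clamp above 0.5 rad), for 0.2 s.
At the end, for the whole second after the job is handed in: Large carton flat in the loading place (20 mm, 0.2 rad); middle one flat on it and small one flat on that, each centred within 10 mm and turned at most 0.14 rad from the one below; hold-down arm level within 0.06 rad, its pad pressing on the small carton (over 0.2 N); all at rest (horizontal distance between carton_large and carrier below 0.02 m and angle between the x axis of carton_large and the x axis of carrier, either way round below 0.2 rad and height (world z) of carton_large below 0.018 m and horizontal distance between carton_middle and carton_large below 0.01 m and z of carton_middle in the frame of carton_large between 0.041 and 0.049 m and angle between the x axis of carton_middle and the x axis of carton_large, either way round below 0.14 rad and angle between each of carton_middle, carton_small's own z axis and vertical below 0.05 rad and horizontal distance between carton_small and carton_middle below 0.01 m and z of carton_small in the frame of carton_middle between 0.038 and 0.046 m and angle between the x axis of carton_small and the x axis of carton_middle, either way round below 0.14 rad and value of joint clamp between -0.06 and 0.06 rad and contact force between carrier and carton_small above 0.2 N and linear speed of each of carton_large, carton_middle, carton_small below 0.02 m/s); the robot touches nothing.
It fails at once if a carton is dropped (moves faster than 0.5 m/s out of the fingers: a fall of over 12 mm) ((contact force between carton_middle and the fingers below 0.1 N and linear speed of carton_middle above 0.5 m/s) or (contact force between carton_small and the fingers below 0.1 N and linear speed of carton_small above 0.5 m/s)).
It fails at once if a carton is rammed onto the column (more than 60 N while the hold-down arm is raised) (value of joint clamp above 0.5 rad and (contact force between carton_middle and carton_large above 60 N or contact force between carton_small and carton_middle above 60 N)).
It fails at once if another thing on the bench is moved by more than 30 mm (distance of any of paint_tin, jar, sanding_block, tape_roll, brush, respirator from where it was at the start of the episode above 0.03 m).
It also fails if it takes over 72 s, if anything falls off the work surface, if the arm or the gripper's body presses on something with over 40 N, if the wrist force passes 120 N, or if a joint passes its speed limit or range.

## Robot

A 6-joint arm with a two-finger parallel gripper is mounted at the origin on the work surface. World frame = base frame: x ahead of the robot, y to its left, z up, the work surface at z = 0. Lengths are in m, angles in rad, forces in N, time in s.
With the tool pointing down it reaches from about 0.275 to 0.85 m from the base axis. Payload 19 kg.
Tool frame: the origin (TCP) lies where the fingers leave the gripper's body, on its centre line; the fingertips stand 73 mm ahead of it and the grasp point (between the pads) lies 54 mm ahead of it; z points along the fingers, y is the line along which they close (so a half turn about z gives the same grasp; the last joint's range is limited). The gripper opens to 85 mm and grips with 20 to 120 N. Pads are 22 mm wide; open, the fingers measure 114 mm over their backs; the gripper's body (76 mm by 85 mm) begins 54 mm behind the grasp point. The pads swing forward as they close: fully open they stand 13 mm farther back than shut.
Start: joints at [-1.281, 0.15, 1.437, -0, 1.554, -0.134], TCP at [0.236, -0.524, 0.304] pointing down, gripper open.
Joint ranges: [-2.8, 2.8], [-0.68, 2.1], [0.12, 2.68], [-1.39, 4.53], [0.16, 2.79], [-2.81, 2.81]. Speed limits (rad/s): [1.89, 1.89, 2.22, 3.01, 3.01, 3.01].

## Interface

Orientations are given as a unit quaternion [x, y, z, w].
In Python, from bench import manip gives the robot as it stands.
- The arm moves only by the tool send_rows, never from a script. Its argument "steps" is a list of rows, each an object with "xyz": the shift along the tool's x, y, z in mm, a list of three; "angular": the turn, a rotation vector about the tool's x, y, z in rad, a list of three; "claw": the opening, from 0 (shut) to 1 (fully open). A call has 1 to 12 rows; each row shifts and turns the commanded pose from where the row before left it, along the tool's axes as they then stand; what a row does not reach is not made up. A row lasts 1/12 s, in which the tool goes at most 41.7 mm and 7.16 degrees, less where a joint would pass 70% of its speed; a pose out of reach is approached as far as the arm can. A call with a gripper value outside its range is refused whole. The fingers move at their own pace and stop on an object; "squeeze" is the grip in N (left out, the last holds). Time passes only in rows, so rows that do not move let the fingers close. It gives the time, the measured TCP pose, the force, the opening and the grip force at its end, in the units of the state.
- manip.read_state(): the state, without advancing time (a new reading comes with each control period).
- manip.get_image(name): name is "side" or "top" or "wrist"; returns the picture (384x512x3 uint8, red, green, blue); there is no depth.
- manip.camera_model(name): a dict with "K" (3x3 intrinsics, pixels), "dist" ([k1, k2, p1, p2, k3] as OpenCV has them; the pictures are not rectified), "extrinsics" (4x4, takes a point from camera to world coordinates). Camera axes: x right, y up, looking along -z (the intrinsics and any distortion apply to the point x, -y, -z); pixel columns grow to the right and rows downward; lengths in m; the calibration is good to about 2 mm. A picture is of the moment at which its call begins: read the wrist's pose just before it. camera_model takes no time and is no camera call; for the wrist camera it gives the pose at the moment of the call.
- manip.hand_in(): hands the job in; it is judged then, once.
Trained networks look in the newest picture that a camera, given by its name, has taken for a name from the list of things; names that differ only in an ending like _2 or _b are one class to them, and where a whole thing is asked for, a point or a joint stands for the part that bears it (a point fixed in the world has none). Each returns a list of dicts, best first, with "score" (0 to 1); they miss things now and then, are a little off and sometimes report something else, mostly with a low value. They report only what shows in the picture. A call takes as long as a camera call. They do not tell look-alikes from the thing itself.
- manip.look_for(camera, query): "location" ([column, row] in pixels, amid what is visible of it).
- manip.outline_of(camera, query): "mask" (384x512 bool, what is visible of it) and "location" ([column, row] in pixels, amid what is visible of it).
The state is a dict: "time": time; "q": joint angles; "qd": joint speeds; "joint_efforts": joint torques, N m; "eef_pos": TCP position; "tcp_rot": TCP orientation; "ft_force": force on the tool from outside, world axes, zero at the start; "wrist_torque": the same for the moment, N m; "opening": finger opening in m; "gripper_force": force on a finger pad.
Only numpy, scipy, OpenCV 4.12 (cv2) and the standard library are available. Lean on these libraries where they do the work, as an engineer would, in place of code of your own. Each camera call takes 0.05 s, during which the arm holds its last target. There are 200 camera calls.

## Working session

There is one attempt and no reset: what is moved stays moved. The work goes in short steps, Python scripts to look and compute and a tool call to move; the robot and the scene stay as the last step left them, time stands still between calls to the robot, and variables do not carry over. Pictures are saved under pics/ and viewed, at most 10 in all, crops included, and the job is handed in when it is done.

Besides the shell and the picture viewer there is one more tool, called after "Request:" as a command line: name --argument value ..., lists and objects as JSON in quotes. send_rows: Moves the arm, as the interface text tells. Its arguments: {"type":"object","properties":{"steps":{"type":"array"},"squeeze":{"type":"number"}},"required":["steps"]}

```bash
mkdir -p pics; cat > h.py <<'E'
import numpy as np, cv2
from scipy.spatial.transform import Rotation as R
from bench import manip as m
def ray(cam,px):
    c=m.camera_model(cam); K=np.array(c["K"]);d=np.array(c["dist"]);T=np.array(c["extrinsics"])
    u=cv2.undistortPoints(np.array(px,float).reshape(-1,1,2),K,d).reshape(-1,2)
    D=np.c_[u[:,0],-u[:,1],-np.ones(len(u))]@T[:3,:3].T
    return T[:3,3],D
def onz(cam,px,z):
    o,D=ray(cam,px); return o+D*((z-o[2])/D[:,2])[:,None]
def proj(cam,P):
    c=m.camera_model(cam); K=np.array(c["K"]);d=np.array(c["dist"]);T=np.array(c["extrinsics"])
    p=(np.array(P,float).reshape(-1,3)-T[:3,3])@T[:3,:3]
    p=p*[1,-1,-1]
    return cv2.projectPoints(p,np.zeros(3),np.zeros(3),K,d)[0].reshape(-1,2)
def save(im,n,s=1): cv2.imwrite("pics/"+n+".png",cv2.cvtColor(im if s==1 else cv2.resize(im,None,fx=s,fy=s),cv2.COLOR_RGB2BGR))
E
python3 - <<'E'
from h import *
for c in ("top","side"):
    im=m.get_image(c); np.save(c+".npy",im); save(im,c,1.5)
    print(c,np.round(np.array(m.camera_model(c)["extrinsics"]),3).tolist())
    for q in ("carton_large","carton_middle","carton_small","clamp_bar","carrier","paint_tin","jar","respirator","sanding_block","tape_roll","brush"):
        for r in m.outline_of(c,q)[:4]:
            print(c,q,round(r["score"],2),np.round(r["location"]),r["mask"].sum(),np.round(onz(c,r["location"],0.04),3))
s=m.read_state();print(s)
E
```

```text
top [[-0.015, 0.994, -0.109, 0.338], [-1.0, -0.015, -0.004, -0.013], [-0.006, 0.109, 0.994, 1.434], [0.0, 0.0, 0.0, 1.0]]
top carton_large 0.98 [139. 155.] 731 [[0.653 0.415 0.04 ]]
top carton_large 0.9 [161. 272.] 826 [[0.214 0.325 0.04 ]]
top carton_large 0.73 [251. 186.] 754 [[ 0.528 -0.007  0.04 ]]
top carton_middle 0.66 [178. 192.] 497 [[0.51  0.264 0.04 ]]
top carton_small 0.83 [323. 195.] 269 [[ 0.489 -0.276  0.04 ]]
top carton_small 0.65 [301. 171.] 261 [[ 0.581 -0.194  0.04 ]]
top carton_small 0.52 [338. 230.] 334 [[ 0.358 -0.325  0.04 ]]
top carton_small 0.18 [298. 237.] 494 [[ 0.335 -0.177  0.04 ]]
top clamp_bar 0.5 [252. 142.] 240 [[ 0.694 -0.015  0.04 ]]
top carrier 0.83 [252. 164.] 1435 [[ 0.61  -0.013  0.04 ]]
top paint_tin 0.66 [182. 127.] 565 [[0.759 0.253 0.04 ]]
top jar 0.71 [189. 240.] 220 [[0.331 0.224 0.04 ]]
top respirator 0.68 [396. 187.] 1091 [[ 0.516 -0.552  0.04 ]]
top sanding_block 0.61 [296. 238.] 500 [[ 0.333 -0.171  0.04 ]]
top tape_roll 0.67 [309. 127.] 289 [[ 0.751 -0.231  0.04 ]]
top brush 0.88 [106. 194.] 381 [[0.505 0.537 0.04 ]]
side [[-0.942, 0.2
[... 1063 characters left out ...]
4 ]]
{'time': 1.2, 'q': array([-1.28099186e+00,  1.50476623e-01,  1.43740971e+00,  2.34762505e-05,
        1.55376121e+00, -1.34015555e-01]), 'qd': array([-0.00096123, -0.00086782, -0.00151671, -0.00035591,  0.00098931,
       -0.00170718]), 'joint_efforts': array([ 3.15099773e-03, -7.12800622e+01, -5.71052063e+01, -3.26404052e-05,
        1.42701498e-03, -4.42952725e-06]), 'eef_pos': array([ 0.23643998, -0.52411803,  0.30387505]), 'tcp_rot': array([ 9.77631012e-01,  2.10327371e-01,  9.56510719e-06, -2.82759511e-05]), 'ft_force': array([ 0.3376196 , -0.00716201, -0.41763249]), 'wrist_torque': array([ 0.03608076, -0.00319607,  0.01359836]), 'gripper_force': 0.0, 'opening': 0.0852150249843787}
```

View pics/top.png

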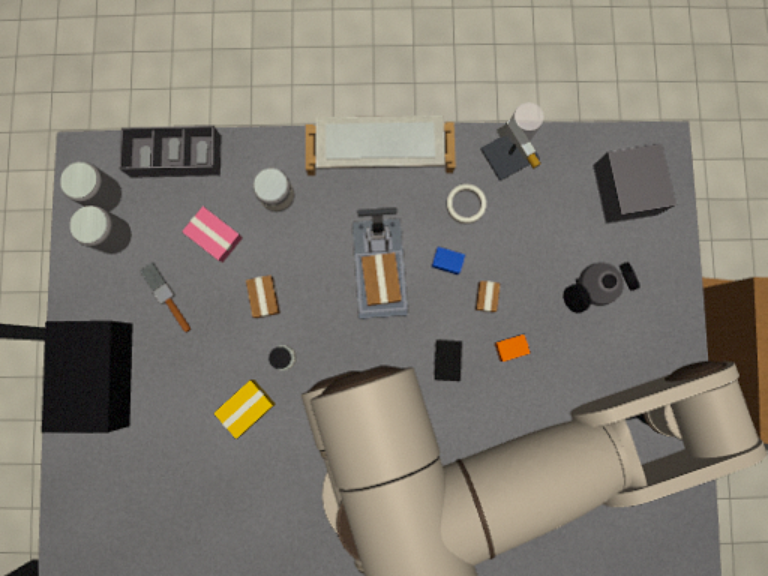

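View pics/side.png

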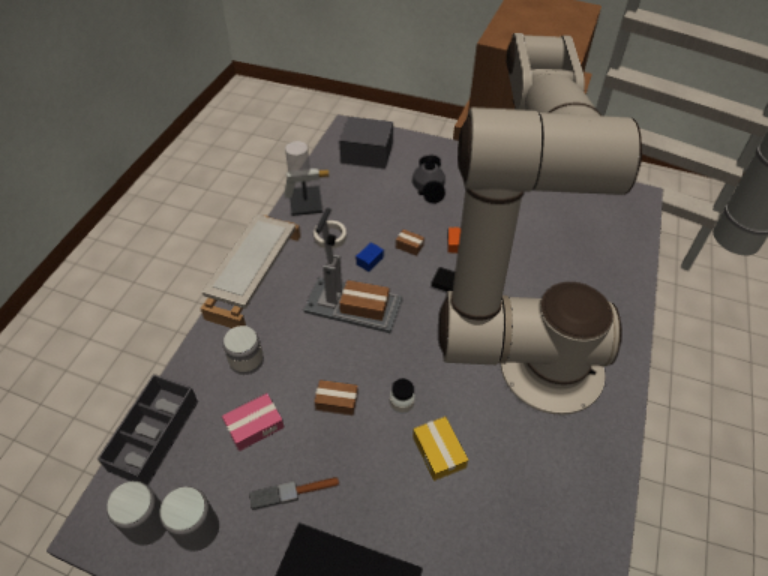

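Top picture (1.5x): brown cartons are the large one on the carrier at about (380,278), the middle one at (262,296) and the small one at (488,296). Pink, yellow, blue and orange ones are look-alikes. The post and raised arm are at (378,215), on the +x side.

```bash
cat >> h.py <<'E'
def brown(im):
    hsv=cv2.cvtColor(im,cv2.COLOR_RGB2HSV)
    return hsv
def planrel(p,yaw,z,st=None):
    """rows needed to go to world p(xy),z with tool-x heading yaw, tool down: shift in tool axes mm and turn"""
    st=st or m.read_state(); r=R.from_quat(st["tcp_rot"]); t=np.array([p[0],p[1],z])
    rt=R.from_euler("z",yaw)*R.from_euler("x",np.pi)
    print("shift tool mm",np.round(r.inv().apply(t-st["eef_pos"])*1000,1),"turn",np.round((r.inv()*rt).as_rotvec(),4))
E
python3 - <<'E'
from h import *
c=m.camera_model("wrist"); T=np.array(c["extrinsics"]); s=m.read_state(); r=R.from_quat(s["tcp_rot"])
print(np.array(c["K"]).round(0).tolist()); print("cam in tool mm",(r.inv().apply(T[:3,3]-s["eef_pos"])*1000).round(1),"view dir tool",r.inv().apply(-T[:3,2]).round(3), "cam right in tool",r.inv().apply(T[:3,0]).round(2))
print("base px top",proj("top",[[0,0,0]]))
im=np.load("top.npy")
for n,px,z in (("mid",(175,197),.042),("small",(325,197),.038),("large",(252,186),.059)):
    for r_ in m.outline_of("top","carton_large" if n=="large" else "carton_"+("middle" if n=="mid" else n)):
        l=r_["location"]
        if np.hypot(l[0]-px[0],l[1]-px[1])<12:
            k=cv2.findContours(r_["mask"].astype(np.uint8),0,2)[0]; k=max(k,key=len)
            P=onz("top",k.reshape(-1,2),z)[:,:2].astype(np.float32)
            print(n,cv2.minAreaRect(P)); break
# clamp and post
print("post top",proj("top",[[.618,-.01,.158],[.62,-.01,.31]]))
t=s; print(m.read_state()["time"])
planrel((.42,.26),0,.35); planrel((.47,.26),0,.35)
E
```

```text
[[298.0, 0.0, 257.0], [0.0, 298.0, 197.0], [0.0, 0.0, 1.0]]
cam in tool mm [ 76.5   0.6 -70.8] view dir tool [-0.301 -0.001  0.954] cam right in tool [0. 1. 0.]
base px top [[250.99459896 328.62908637]]
mid ((0.4891180396080017, 0.2741280496120453), (0.10336779803037643, 0.06979473680257797), 11.283679008483887)
small ((0.4816374182701111, -0.2810657322406769), (0.053175535053014755, 0.07464314252138138), 83.68492889404297)
large ((0.5261471271514893, -0.016230687499046326), (0.12525324523448944, 0.0841856375336647), 6.9837822914123535)
post top [[250.99065213 155.06990403]
 [250.70222919 143.66367738]]
1.35
shift tool mm [ 489.8 -639.3  -46.1] turn [-1.000e-04 -0.000e+00  4.238e-01]
shift tool mm [ 535.3 -618.7  -46.1] turn [-1.000e-04 -0.000e+00  4.238e-01]
```

```bash
cat >> h.py <<'E'
def table(p0,a0,p1,a1,dz,n):
    """per-row tool shift (mm, tool z=+down) for a straight world move with heading turn; dz world"""
    d=(np.array(p1)-p0)/n*1000; w=(a1-a0)/n
    print("turn/row z",round(-w,4))
    for k in range(n):
        a=a0+w*k
        print(k,[round(d[0]*np.cos(a)+d[1]*np.sin(a),1),round(d[0]*np.sin(a)-d[1]*np.cos(a),1),round(-dz*1000/n,1)])
E
python3 - <<'E'
from h import *
table((.236,-.524),.424,(.44,-.03),.424+1.92,0,16)
table((.44,-.03),.424+1.92,(.47,.27),3.1416,0,9)
E
```

```text
turn/row z -0.12
0 [np.float64(24.3), np.float64(-22.9), 0.0]
1 [np.float64(26.9), np.float64(-19.8), 0.0]
2 [np.float64(29.1), np.float64(-16.5), 0.0]
3 [np.float64(30.8), np.float64(-12.9), 0.0]
4 [np.float64(32.1), np.float64(-9.1), 0.0]
5 [np.float64(33.0), np.float64(-5.2), 0.0]
6 [np.float64(33.4), np.float64(-1.2), 0.0]
7 [np.float64(33.3), np.float64(2.8), 0.0]
8 [np.float64(32.7), np.float64(6.8), 0.0]
9 [np.float64(31.7), np.float64(10.7), 0.0]
10 [np.float64(30.2), np.float64(14.4), 0.0]
11 [np.float64(28.2), np.float64(17.9), 0.0]
12 [np.float64(25.9), np.float64(21.1), 0.0]
13 [np.float64(23.2), np.float64(24.1), 0.0]
14 [np.float64(20.1), np.float64(26.7), 0.0]
15 [np.float64(16.8), np.float64(28.9), 0.0]
turn/row z -0.0886
0 [np.float64(21.5), np.float64(25.7), 0.0]
1 [np.float64(19.2), np.float64(27.5), 0.0]
2 [np.float64(16.7), np.float64(29.1), 0.0]
3 [np.float64(14.0), np.float64(30.4), 0.0]
4 [np.float64(11.3), np.float64(31.5), 0.0]
5 [np.float64(8.4), np.float64(32.4), 0.0]
6 [np.float64(5.5), np.float64(33.0), 0.0]
7 [np.float64(2.6), np.float64(33.4), 0.0]
8 [np.float64(-0.4), np.float64(33.5), 0.0]
```

Request:
send_rows --steps '[{"xyz": [24, -23, 0], "angular": [0, 0, -0.12], "claw": 1}, {"xyz": [27, -20, 0], "angular": [0, 0, -0.12], "claw": 1}, {"xyz": [29, -16.5, 0], "angular": [0, 0, -0.12], "claw": 1}, {"xyz": [31, -13, 0], "angular": [0, 0, -0.12], "claw": 1}, {"xyz": [32, -9, 0], "angular": [0, 0, -0.12], "claw": 1}, {"xyz": [33, -5, 0], "angular": [0, 0, -0.12], "claw": 1}, {"xyz": [33.4, -1, 0], "angular": [0, 0, -0.12], "claw": 1}, {"xyz": [33.3, 3, 0], "angular": [0, 0, -0.12], "claw": 1}, {"xyz": [32.7, 7, 0], "angular": [0, 0, -0.12], "claw": 1}, {"xyz": [31.7, 11, 0], "angular": [0, 0, -0.12], "claw": 1}, {"xyz": [30, 14.4, 0], "angular": [0, 0, -0.12], "claw": 1}, {"xyz": [28, 18, 0], "angular": [0, 0, -0.12], "claw": 1}]'

```text
time: 2.35
eef_pos: [0.3905, -0.1524, 0.3041]
tcp_rot: [0.594, 0.804, 0.0, 0.0]
ft_force: [0.3, -0.7, -0.8]
opening: 0.0854
gripper_force: 0.0
```

Request:
send_rows --steps '[{"xyz": [26, 21, 0], "angular": [0, 0, -0.12], "claw": 1}, {"xyz": [23, 24, 0], "angular": [0, 0, -0.12], "claw": 1}, {"xyz": [20, 27, 0], "angular": [0, 0, -0.12], "claw": 1}, {"xyz": [17, 29, 0], "angular": [0, 0, -0.12], "claw": 1}, {"xyz": [0, 0, 0], "angular": [0, 0, 0], "claw": 1}, {"xyz": [0, 0, 0], "angular": [0, 0, 0], "claw": 1}]'

```text
time: 2.85
eef_pos: [0.4417, -0.0289, 0.3038]
tcp_rot: [0.387, 0.922, 0.0, -0.0]
ft_force: [0.4, -1.2, 0.6]
opening: 0.0852
gripper_force: 0.0
```

```bash
python3 - <<'E'
from h import *
im=m.get_image("wrist"); np.save("w1.npy",im); save(im,"w1")
c=m.camera_model("wrist"); np.savez("w1c.npz",**{k:np.array(c[k]) for k in c})
s=m.read_state(); print(s["eef_pos"],s["tcp_rot"],s["time"],s["q"])
E
```

```text
[ 0.44142003 -0.02991149  0.30386267] [ 3.88175801e-01  9.21585336e-01 -9.15927778e-05 -8.04317231e-05] 2.9 [-2.42038810e-01 -1.30614568e-01  1.72119462e+00 -1.55883160e-04
  1.55120007e+00 -1.01552936e+00]
```

View pics/w1.png

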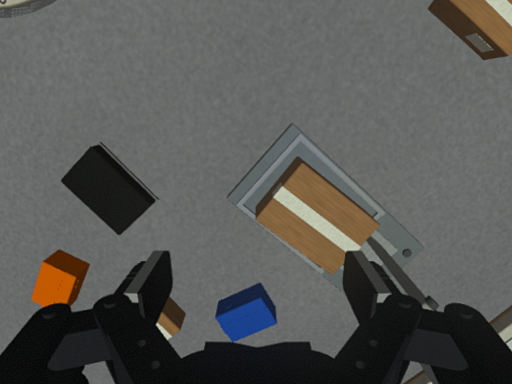

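Wrist view: large carton on the carrier with top-face corners near (302,162), (378,228), (333,272), (256,208); its tape runs along its length. The middle carton shows at top right (480,25).

```bash
cat >> h.py <<'E'
from scipy.optimize import minimize
def pc(c,P):
    T=c["extrinsics"]; p=(P-T[:3,3])@T[:3,:3]*[1,-1,-1]
    return cv2.projectPoints(p,np.zeros(3),np.zeros(3),c["K"],c["dist"])[0].reshape(-1,2)
def box(x,y,yaw,z,L,W,H):
    k=np.array([[i,j] for i in(-1,1) for j in(-1,1)])*[L/2,W/2]
    k=R.from_euler("z",yaw).apply(np.c_[k,np.zeros(4)])+[x,y,0]
    return np.r_[k+[0,0,z],k+[0,0,z+H]]
def bmask(im,near,rad,ig=None):
    h=cv2.cvtColor(im,cv2.COLOR_RGB2HSV).astype(int)
    b=((h[...,0]<22)&(h[...,1]>75)&(h[...,2]>35)).astype(np.uint8)
    roi=np.zeros_like(b); cv2.circle(roi,tuple(map(int,near)),rad,1,-1); b&=roi
    b=cv2.morphologyEx(b,cv2.MORPH_OPEN,np.ones((3,3)))
    P=np.argwhere(b)[:,::-1].astype(np.int32)
    o=np.zeros_like(b); cv2.fillPoly(o,[cv2.convexHull(P)],1); return o,b
def fitbox(im,c,near,rad,z,dims,x0,valid=None):
    o,b=bmask(im,near,rad); v=np.ones(o.shape,bool) if valid is None else valid
    def cost(p):
        h=cv2.convexHull(pc(c,box(*(np.array(p)*[.001,.001,.01]),z,*dims)).astype(np.float32))
        r=np.zeros(o.shape,np.uint8); cv2.fillPoly(r,[np.round(h*16).astype(np.int32)],255,cv2.LINE_AA,4)
        return np.abs(r/255.-o)[v].sum()
    best=None
    for dy in(-.1,.1,0):
        q=minimize(cost,[x0[0]*1e3,x0[1]*1e3,(x0[2]+dy)*100],method="Nelder-Mead",options=dict(initial_simplex=None,xatol=.05,fatol=.5,maxiter=400))
        if best is None or q.fun<best.fun: best=q
    p=best.x*[.001,.001,.01]
    out=im.copy(); out[cv2.morphologyEx(o,cv2.MORPH_GRADIENT,np.ones((3,3)))>0]=[0,255,0]
    cv2.polylines(out,[np.round(cv2.convexHull(pc(c,box(*p,z,*dims)).astype(np.float32))).astype(int)],True,(255,0,0))
    print("fit",p.round(4),"cost",round(best.fun,1),"area",o.sum()); return p,out
D=dict(l=(.12,.084,.045),m=(.096,.064,.042),s=(.072,.05,.038))
E
python3 - <<'E'
from h import *
im=np.load("w1.npy"); c=dict(np.load("w1c.npz"))
p,o=fitbox(im,c,(317,217),70,.014,D["l"],(.528,-.012,.12)); save(o[100:320,180:460],"f1",2)
# carrier plate pixel check with the fitted yaw
for yaw in (p[2],): 
    k=R.from_euler("z",yaw).apply([[-.09,.062,.014],[-.09,-.062,.014],[.16,.062,.014]])+[p[0],p[1],0]; print(pc(c,k).round(0).tolist())
E
```

```text
fit [ 0.5273 -0.0192  0.1165] cost 326.7 area 7742
[[288.0, 126.0], [226.0, 205.0], [429.0, 242.0]]
```

View pics/f1.png

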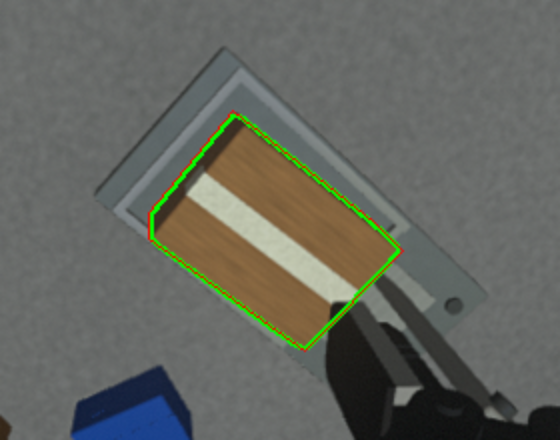

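Request:
send_rows --steps '[{"xyz": [21.5, 26, 0], "angular": [0, 0, -0.0886], "claw": 1}, {"xyz": [19, 27.5, 0], "angular": [0, 0, -0.0886], "claw": 1}, {"xyz": [17, 29, 0], "angular": [0, 0, -0.0886], "claw": 1}, {"xyz": [14, 30, 0], "angular": [0, 0, -0.0886], "claw": 1}, {"xyz": [11, 31.5, 0], "angular": [0, 0, -0.0886], "claw": 1}, {"xyz": [8.5, 32.5, 0], "angular": [0, 0, -0.0886], "claw": 1}, {"xyz": [5.5, 33, 0], "angular": [0, 0, -0.0886], "claw": 1}, {"xyz": [2.6, 33.4, 0], "angular": [0, 0, -0.0886], "claw": 1}, {"xyz": [0, 33.5, 0], "angular": [0, 0, -0.0886], "claw": 1}, {"xyz": [0, 0, 0], "angular": [0, 0, 0], "claw": 1}, {"xyz": [0, 0, 0], "angular": [0, 0, 0], "claw": 1}]'

```text
time: 3.82
eef_pos: [0.4716, 0.2695, 0.3035]
tcp_rot: [0.001, 1.0, -0.0, -0.0]
ft_force: [0.3, 0.1, 0.3]
opening: 0.0854
gripper_force: 0.0
```

```bash
python3 - <<'E'
from h import *
im=m.get_image("wrist"); np.save("w2.npy",im)
c={k:np.array(v) for k,v in m.camera_model("wrist").items()}; np.savez("w2c.npz",**c)
s=m.read_state(); print(s["eef_pos"],s["tcp_rot"],s["time"],s["q"])
n=pc(c,np.array([[.49,.274,.03]]))[0]; print(n)
p,o=fitbox(im,c,n,75,0,D["m"],(.49,.274,.15)); save(o,"f2")
planrel(p,p[2]+np.pi,.2)
E
```

```text
[0.47161598 0.26862865 0.30370568] [ 1.36272654e-03  9.99999016e-01 -2.39047577e-04 -2.30760185e-04] 3.8667 [ 3.75911313e-01  8.35572272e-02  1.51216543e+00 -2.74534623e-04
  1.54647518e+00 -1.19215280e+00]
[262.24703632 187.26836105]
fit [0.4904 0.2788 0.1511] cost 239.3 area 4637
shift tool mm [-18.8  10.3 103.7] turn [-0.0004 -0.0005 -0.1539]
```

View pics/f2.png

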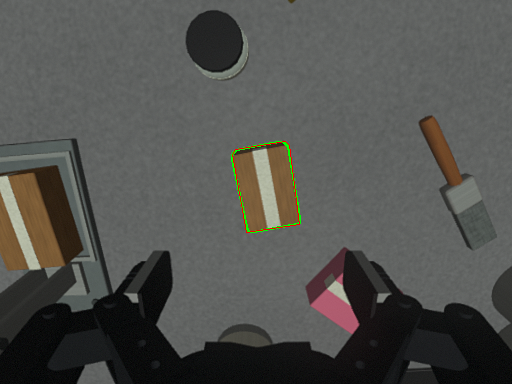

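Fit overlay matches both cartons; middle carton centre (0.490, 0.279), yaw 0.151, and nothing stands next to it.

Request:
send_rows --steps '[{"xyz": [-19, 10.3, 30], "angular": [0, 0, 0], "claw": 1}, {"xyz": [0, 0, 35], "angular": [0, 0, -0.077], "claw": 1}, {"xyz": [0, 0, 35], "angular": [0, 0, -0.077], "claw": 1}, {"xyz": [0, 0, 35], "angular": [0, 0, 0], "claw": 1}, {"xyz": [0, 0, 35], "angular": [0, 0, 0], "claw": 1}, {"xyz": [0, 0, 25], "angular": [0, 0, 0], "claw": 1}, {"xyz": [0, 0, 15], "angular": [0, 0, 0], "claw": 1}, {"xyz": [0, 0, 8], "angular": [0, 0, 0], "claw": 1}, {"xyz": [0, 0, 5], "angular": [0, 0, 0], "claw": 1}, {"xyz": [0, 0, 0], "angular": [0, 0, 0], "claw": 1}, {"xyz": [0, 0, 0], "angular": [0, 0, 0], "claw": 0.6}, {"xyz": [0, 0, 0], "angular": [0, 0, 0], "claw": 0.6}]' --squeeze 40

```text
time: 4.87
eef_pos: [0.4909, 0.2798, 0.0823]
tcp_rot: [-0.076, 0.997, 0.0, 0.001]
ft_force: [-1.2, -10.6, 28.1]
opening: 0.0639
gripper_force: 23.3
```

Request:
send_rows --steps '[{"xyz": [0, 0, 0], "angular": [0, 0, 0], "claw": 0.5}, {"xyz": [0, 0, 0], "angular": [0, 0, 0], "claw": 0.4}, {"xyz": [0, 0, 0], "angular": [0, 0, 0], "claw": 0.4}, {"xyz": [0, 0, 0], "angular": [0, 0, 0], "claw": 0.4}, {"xyz": [0, 0, 0], "angular": [0, 0, 0], "claw": 0.4}]'

```text
time: 5.28
eef_pos: [0.4909, 0.2799, 0.0825]
tcp_rot: [-0.077, 0.997, 0.0, 0.001]
ft_force: [0.2, -3.2, 5.9]
opening: 0.0637
gripper_force: 43.7
```

```bash
python3 - <<'E'
from h import *
s=m.read_state(); print(s)
L=np.array([.5273,-.0192]); planrel(L,.1165+np.pi,.25)
E
```

```text
{'time': 5.2833, 'q': array([ 3.81991446e-01,  3.03106679e-01,  1.72558938e+00, -4.04669775e-04,
        1.11065103e+00, -1.34213146e+00]), 'qd': array([ 1.03567716e-03,  8.22084791e-04, -1.32840723e-04, -5.71390599e-05,
       -6.05778747e-04,  5.79451380e-05]), 'joint_efforts': array([ 1.50048986e+00, -7.27315593e+01, -4.60825360e+01,  7.77255613e-01,
       -5.03922254e-01, -5.18300151e-02]), 'eef_pos': array([0.49093004, 0.27988597, 0.08251191]), 'tcp_rot': array([-7.66775509e-02,  9.97055294e-01,  1.64514420e-04,  1.12537861e-03]), 'ft_force': array([ 0.16403745, -3.18962254,  5.9059441 ]), 'wrist_torque': array([-0.55040928,  0.06912056,  0.0161188 ]), 'gripper_force': 43.74015390872955, 'opening': 0.0637130872143148}
shift tool mm [   9.4 -301.1 -167.6] turn [0.0002 0.0023 0.037 ]
```

Request:
send_rows --steps '[{"xyz": [0, 0, -10], "angular": [0, 0, 0], "claw": 0.4}, {"xyz": [0, 0, -25], "angular": [0, 0, 0], "claw": 0.4}, {"xyz": [0, 0, -35], "angular": [0, 0, 0], "claw": 0.4}, {"xyz": [0, 0, -35], "angular": [0, 0, 0], "claw": 0.4}, {"xyz": [0, -10, -30], "angular": [0, 0, 0], "claw": 0.4}, {"xyz": [0, -20, -20], "angular": [0, 0, 0], "claw": 0.4}, {"xyz": [0, -30, -12.5], "angular": [0, 0, 0], "claw": 0.4}, {"xyz": [0, -30, 0], "angular": [0, 0, 0], "claw": 0.4}, {"xyz": [0, -30, 0], "angular": [0, 0, 0], "claw": 0.4}, {"xyz": [0, -30, 0], "angular": [0, 0, 0], "claw": 0.4}, {"xyz": [0, -30, 0], "angular": [0, 0, 0], "claw": 0.4}, {"xyz": [0, -30, 0], "angular": [0, 0, 0], "claw": 0.4}]'

```text
time: 6.28
eef_pos: [0.5222, 0.071, 0.2497]
tcp_rot: [-0.077, 0.997, 0.0, 0.001]
ft_force: [0.7, 0.1, -3.6]
opening: 0.0634
gripper_force: 45.8
```

Request:
send_rows --steps '[{"xyz": [0, -30, 0], "angular": [0, 0, 0], "claw": 0.4}, {"xyz": [4, -30, 0], "angular": [0, 0, 0], "claw": 0.4}, {"xyz": [5, -20, 0], "angular": [0, 0, 0], "claw": 0.4}, {"xyz": [0, -10, 0], "angular": [0, 0, 0.037], "claw": 0.4}, {"xyz": [0, 0, 0], "angular": [0, 0, 0], "claw": 0.4}, {"xyz": [0, 0, 0], "angular": [0, 0, 0], "claw": 0.4}]'

```text
time: 6.78
eef_pos: [0.5273, -0.0178, 0.249]
tcp_rot: [-0.058, 0.998, 0.0, 0.0]
ft_force: [-0.3, 0.9, -3.8]
opening: 0.0633
gripper_force: 45.7
```

```bash
python3 - <<'E'
from h import *
im=m.get_image("wrist"); save(im,"w3")
s=m.read_state(); print(s["eef_pos"],s["opening"],s["ft_force"],s["time"],s["gripper_force"])
L=np.array([.5273,-.0192]); planrel(L,.1165+np.pi,.1425)
E
```

```text
[ 0.52730471 -0.01727364  0.24889208] 0.06341762754227788 [ 0.14073419 -0.04580414 -3.70408221] 6.8333 45.74415385723114
shift tool mm [  0.3  -2.  106.4] turn [0.0004 0.0005 0.0002]
```

View pics/w3.png

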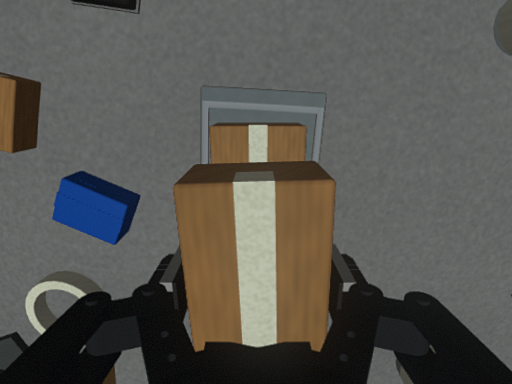

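Middle carton is held square above the large one; the two tapes line up at column ~257.

Request:
send_rows --steps '[{"xyz": [0.3, -2, 20], "angular": [0, 0, 0], "claw": 0.4}, {"xyz": [0, 0, 30], "angular": [0, 0, 0], "claw": 0.4}, {"xyz": [0, 0, 25], "angular": [0, 0, 0], "claw": 0.4}, {"xyz": [0, 0, 15], "angular": [0, 0, 0], "claw": 0.4}, {"xyz": [0, 0, 8], "angular": [0, 0, 0], "claw": 0.4}, {"xyz": [0, 0, 4], "angular": [0, 0, 0], "claw": 0.4}, {"xyz": [0, 0, 2], "angular": [0, 0, 0], "claw": 0.4}, {"xyz": [0, 0, 1], "angular": [0, 0, 0], "claw": 0.4}, {"xyz": [0, 0, 0], "angular": [0, 0, 0], "claw": 0.4}, {"xyz": [0, 0, 0], "angular": [0, 0, 0], "claw": 0.4}]'

```text
time: 7.67
eef_pos: [0.5276, -0.02, 0.1443]
tcp_rot: [-0.058, 0.998, -0.0, 0.001]
ft_force: [0.7, -0.5, -2.9]
opening: 0.0634
gripper_force: 45.7
```

Request:
send_rows --steps '[{"xyz": [0, 0, 0.7], "angular": [0, 0, 0], "claw": 0.4}, {"xyz": [0, 0, 0.7], "angular": [0, 0, 0], "claw": 0.4}, {"xyz": [0, 0, 0], "angular": [0, 0, 0], "claw": 0.4}]'

```text
time: 7.92
eef_pos: [0.5272, -0.0201, 0.1421]
tcp_rot: [-0.058, 0.998, 0.0, 0.0]
ft_force: [0.0, -0.1, -3.9]
opening: 0.0638
gripper_force: 45.7
```

Request:
send_rows --steps '[{"xyz": [0, 0, 0.7], "angular": [0, 0, 0], "claw": 0.4}, {"xyz": [0, 0, 0.5], "angular": [0, 0, 0], "claw": 0.4}, {"xyz": [0, 0, 0], "angular": [0, 0, 0], "claw": 0.4}, {"xyz": [0, 0, 0], "angular": [0, 0, 0], "claw": 0.4}]'

```text
time: 8.25
eef_pos: [0.5273, -0.02, 0.1415]
tcp_rot: [-0.058, 0.998, -0.0, 0.0]
ft_force: [-4.7, 0.8, 6.7]
opening: 0.0633
gripper_force: 46.9
```

Request:
send_rows --steps '[{"xyz": [0, 0, 0], "angular": [0, 0, 0], "claw": 0.8}, {"xyz": [0, 0, 0], "angular": [0, 0, 0], "claw": 1}, {"xyz": [0, 0, 0], "angular": [0, 0, 0], "claw": 1}, {"xyz": [0, 0, 0], "angular": [0, 0, 0], "claw": 1}, {"xyz": [0, 0, -4], "angular": [0, 0, 0], "claw": 1}, {"xyz": [0, 0, -10], "angular": [0, 0, 0], "claw": 1}, {"xyz": [0, 0, -20], "angular": [0, 0, 0], "claw": 1}, {"xyz": [0, 0, -30], "angular": [0, 0, 0], "claw": 1}, {"xyz": [0, 0, -35], "angular": [0, 0, 0], "claw": 1}, {"xyz": [0, 0, -35], "angular": [0, 0, 0], "claw": 1}, {"xyz": [0, 0, -25], "angular": [0, 0, 0], "claw": 1}, {"xyz": [0, 0, 0], "angular": [0, 0, 0], "claw": 1}]'

```text
time: 9.25
eef_pos: [0.5281, -0.0201, 0.3064]
tcp_rot: [-0.058, 0.998, -0.001, 0.004]
ft_force: [1.1, -0.3, 0.9]
opening: 0.0856
gripper_force: 0.0
```

```bash
python3 - <<'E'
from h import *
im=m.get_image("wrist"); np.save("w4.npy",im); save(im,"w4")
c={k:np.array(v) for k,v in m.camera_model("wrist").items()}; np.savez("w4c.npz",**c)
s=m.read_state(); print(s["eef_pos"],s["time"],s["q"],s["opening"])
a0=2*np.arctan2(s["tcp_rot"][1],s["tcp_rot"][0]); print("a0",a0)
p=(.476,-.283)
table(s["eef_pos"][:2],.1165+np.pi,p,np.pi-.11,0,10)
E
```

```text
[ 0.52774622 -0.02009275  0.3035304 ] 9.3 [-1.84025379e-01  4.98441491e-02  1.54839603e+00  7.19755059e-05
  1.53799052e+00 -1.87147733e+00] 0.08522053646927528
a0 3.2582461153113345
turn/row z 0.0226
0 [np.float64(8.2), np.float64(-25.5), 0.0]
1 [np.float64(7.6), np.float64(-25.7), 0.0]
2 [np.float64(7.0), np.float64(-25.9), 0.0]
3 [np.float64(6.4), np.float64(-26.0), 0.0]
4 [np.float64(5.9), np.float64(-26.1), 0.0]
5 [np.float64(5.3), np.float64(-26.3), 0.0]
6 [np.float64(4.7), np.float64(-26.4), 0.0]
7 [np.float64(4.1), np.float64(-26.5), 0.0]
8 [np.float64(3.5), np.float64(-26.6), 0.0]
9 [np.float64(2.9), np.float64(-26.6), 0.0]
```

View pics/w4.png

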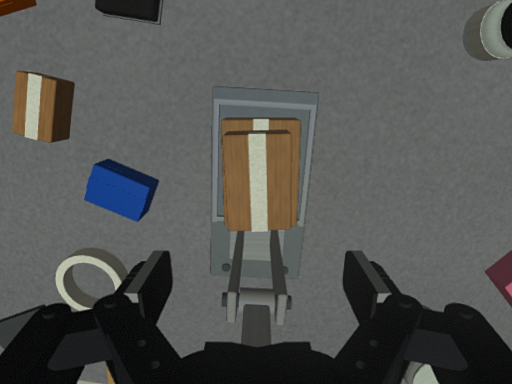

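Middle stands on the large one, tapes aligned (columns 258 and 261). The small brown carton is at (44,105), with the blue look-alike beside it. I'll measure both numerically.

```bash
python3 - <<'E'
from h import *
im=np.load("w4.npy"); c=dict(np.load("w4c.npz"))
def unz(px,z):
    u=cv2.undistortPoints(np.array(px,float).reshape(-1,1,2),c["K"],c["dist"]).reshape(-1,2);T=c["extrinsics"]
    Dd=np.c_[u[:,0],-u[:,1],-np.ones(len(u))]@T[:3,:3].T; return T[:3,3]+Dd*((z-T[2,3])/Dd[:,2])[:,None]
p,o=fitbox(im,c,(44,105),45,0,D["s"],(.482,-.281,-.1)); 
mp=np.array([.5273,-.0195,.1165])
print("expected mid top corners",pc(c,box(*mp,.059,*D["m"]))[4:].round(1).tolist())
print("expected large top corners",pc(c,box(.5273,-.0192,.1165,.014,*D["l"]))[4:].round(1).tolist())
g=im.astype(int).sum(2)
for r in (123,126,145,165,185,205): print(r,[(x,int(g[r,x])) for x in list(range(216,230,1))],[(x,int(g[r,x])) for x in range(286,304)])
h=cv2.cvtColor(im,cv2.COLOR_RGB2GRAY)
for r in (123,126,150,190): 
    t=np.where(g[r,240:285]>480)[0]+240; print("tape",r,t.min(),t.max(), "left/right")
E
```

```text
fit [ 0.4805 -0.2824 -0.1042] cost 294.0 area 3746
expected mid top corners [[223.4, 136.0], [294.1, 136.0], [226.7, 233.2], [290.6, 233.3]]
expected large top corners [[218.2, 120.0], [299.7, 120.0], [222.1, 227.5], [295.3, 227.6]]
123 [(216, 377), (217, 379), (218, 315), (219, 255), (220, 288), (221, 258), (222, 266), (223, 271), (224, 279), (225, 272), (226, 279), (227, 275), (228, 271), (229, 267)] [(286, 270), (287, 280), (288, 282), (289, 285), (290, 279), (291, 279), (292, 283), (293, 283), (294, 280), (295, 276), (296, 272), (297, 277), (298, 271), (299, 258), (300, 231), (301, 265), (302, 294), (303, 293)]
126 [(216, 374), (217, 377), (218, 312), (219, 256), (220, 285), (221, 245), (222, 262), (223, 269), (224, 273), (225, 269), (226, 279), (227, 279), (228, 274), (229, 266)] [(286, 268), (287, 275), (288, 280), (289, 280), (290, 274), (291, 269), (292, 276), (293, 281), (294, 274), (295, 272), (296, 275), (297, 276), (298, 275), (299, 255), (300, 233), (301, 264), (302, 298), (303, 295)]
145 [(216, 379), (217, 368), (218, 264), (219, 287), (220, 287), (221, 253), (222, 268)
[... 884 characters left out ...]
 285), (288, 278), (289, 263), (290, 240), (291, 242), (292, 286), (293, 282), (294, 278), (295, 282), (296, 269), (297, 254), (298, 264), (299, 295), (300, 298), (301, 277), (302, 275), (303, 331)]
205 [(216, 350), (217, 259), (218, 284), (219, 289), (220, 288), (221, 291), (222, 292), (223, 286), (224, 270), (225, 271), (226, 246), (227, 277), (228, 294), (229, 291)] [(286, 277), (287, 281), (288, 280), (289, 271), (290, 241), (291, 244), (292, 285), (293, 288), (294, 290), (295, 281), (296, 269), (297, 274), (298, 294), (299, 262), (300, 261), (301, 333), (302, 369), (303, 375)]
tape 123 254 267 left/right
tape 126 254 267 left/right
tape 150 249 265 left/right
tape 190 251 266 left/right
```

Request:
send_rows --steps '[{"xyz": [8, -25.5, 0], "angular": [0, 0, 0.0226], "claw": 1}, {"xyz": [7.5, -25.7, 0], "angular": [0, 0, 0.0226], "claw": 1}, {"xyz": [7, -26, 0], "angular": [0, 0, 0.0226], "claw": 1}, {"xyz": [6.5, -26, 0], "angular": [0, 0, 0.0226], "claw": 1}, {"xyz": [6, -26, 0], "angular": [0, 0, 0.0226], "claw": 1}, {"xyz": [5.3, -26.3, 0], "angular": [0, 0, 0.0226], "claw": 1}, {"xyz": [4.7, -26.4, 0], "angular": [0, 0, 0.0226], "claw": 1}, {"xyz": [4, -26.5, 0], "angular": [0, 0, 0.0226], "claw": 1}, {"xyz": [3.5, -26.6, 0], "angular": [0, 0, 0.0226], "claw": 1}, {"xyz": [3, -26.6, 0], "angular": [0, 0, 0.0226], "claw": 1}, {"xyz": [0, 0, 0], "angular": [0, 0, 0], "claw": 1}, {"xyz": [0, 0, 0], "angular": [0, 0, 0], "claw": 1}]'

```text
time: 10.3
eef_pos: [0.475, -0.2838, 0.2991]
tcp_rot: [0.056, 0.998, 0.0, -0.001]
ft_force: [-0.7, 0.4, -0.6]
opening: 0.0856
gripper_force: 0.0
```

```bash
python3 - <<'E'
from h import *
im=m.get_image("wrist"); np.save("w5.npy",im)
c={k:np.array(v) for k,v in m.camera_model("wrist").items()}; np.savez("w5c.npz",**c)
s=m.read_state(); print(s["eef_pos"],s["time"],s["q"])
n=pc(c,np.array([[.482,-.281,.03]]))[0]; print(n)
p,o=fitbox(im,c,n,52,0,D["s"],(.482,-.281,-.1)); save(o,"f5")
planrel(p,p[2]+np.pi,.080)
E
```

```text
[ 0.47526906 -0.28293471  0.29930911] 10.35 [-6.76385302e-01  1.07038505e-01  1.49537873e+00  2.56761996e-04
  1.54041232e+00 -2.13705378e+00]
[259.70727679 178.52150079]
fit [ 0.4827 -0.2831 -0.1615] cost 189.2 area 2797
shift tool mm [ -7.6   0.4 219.3] turn [ 0.0009 -0.0009  0.0513]
```

View pics/f5.png

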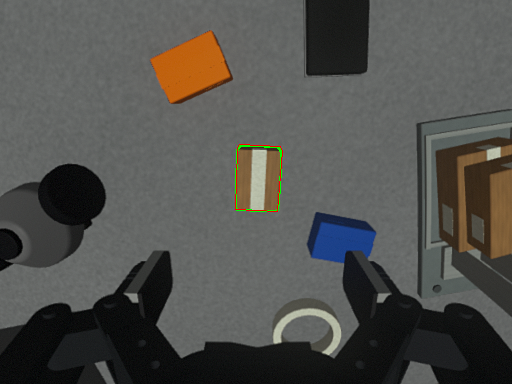

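Small carton fit (0.483, -0.283), yaw -0.16; blue look-alike is about 25 px clear of the finger path.

Request:
send_rows --steps '[{"xyz": [-7.6, 0.4, 30], "angular": [0, 0, 0], "claw": 1}, {"xyz": [0, 0, 35], "angular": [0, 0, 0.051], "claw": 1}, {"xyz": [0, 0, 35], "angular": [0, 0, 0], "claw": 1}, {"xyz": [0, 0, 35], "angular": [0, 0, 0], "claw": 1}, {"xyz": [0, 0, 35], "angular": [0, 0, 0], "claw": 1}, {"xyz": [0, 0, 25], "angular": [0, 0, 0], "claw": 1}, {"xyz": [0, 0, 15], "angular": [0, 0, 0], "claw": 1}, {"xyz": [0, 0, 6], "angular": [0, 0, 0], "claw": 1}, {"xyz": [0, 0, 4], "angular": [0, 0, 0], "claw": 1}, {"xyz": [0, 0, 0], "angular": [0, 0, 0], "claw": 1}, {"xyz": [0, 0, 0], "angular": [0, 0, 0], "claw": 0.6}, {"xyz": [0, 0, 0], "angular": [0, 0, 0], "claw": 0.6}]' --squeeze 35

```text
time: 11.35
eef_pos: [0.4836, -0.2835, 0.081]
tcp_rot: [0.08, 0.997, -0.0, 0.001]
ft_force: [-0.8, -0.8, 0.8]
opening: 0.0638
gripper_force: 0.0
```

Request:
send_rows --steps '[{"xyz": [0, 0, 0], "angular": [0, 0, 0], "claw": 0.4}, {"xyz": [0, 0, 0], "angular": [0, 0, 0], "claw": 0.3}, {"xyz": [0, 0, 0], "angular": [0, 0, 0], "claw": 0.3}, {"xyz": [0, 0, 0], "angular": [0, 0, 0], "claw": 0.3}, {"xyz": [0, 0, 0], "angular": [0, 0, 0], "claw": 0.3}]'

```text
time: 11.77
eef_pos: [0.4835, -0.2836, 0.0809]
tcp_rot: [0.08, 0.997, -0.0, 0.001]
ft_force: [-0.8, 1.2, 6.5]
opening: 0.0497
gripper_force: 36.4
```

```bash
python3 - <<'E'
from h import *
s=m.read_state(); print(s["eef_pos"],s["opening"],s["gripper_force"],s["ft_force"],s["time"],s["q"])
planrel((.5275,-.0203),.1165+np.pi,.29)
a0=2*np.arctan2(s["tcp_rot"][1],s["tcp_rot"][0]); print(a0)
table(s["eef_pos"][:2],a0,(.5275,-.0203),.1165+np.pi,0,9)
E
```

```text
[ 0.48347519 -0.2835531   0.0808629 ] 0.04966757214596075 36.418715715408325 [-0.78069845  1.19668373  6.45768004] 11.7667 [-6.67957021e-01  2.97055336e-01  1.73766055e+00  1.88755232e-04
  1.10542329e+00 -2.07843584e+00]
shift tool mm [  -1.7  266.8 -209.3] turn [-0.0007  0.0013 -0.2769]
2.9811905613311005
turn/row z -0.0308
0 [np.float64(-0.2), np.float64(29.7), 0.0]
1 [np.float64(-1.1), np.float64(29.6), 0.0]
2 [np.float64(-2.0), np.float64(29.6), 0.0]
3 [np.float64(-2.9), np.float64(29.5), 0.0]
4 [np.float64(-3.8), np.float64(29.4), 0.0]
5 [np.float64(-4.7), np.float64(29.3), 0.0]
6 [np.float64(-5.6), np.float64(29.1), 0.0]
7 [np.float64(-6.5), np.float64(28.9), 0.0]
8 [np.float64(-7.4), np.float64(28.7), 0.0]
```

Request:
send_rows --steps '[{"xyz": [0, 0, -10], "angular": [0, 0, 0], "claw": 0.3}, {"xyz": [0, 0, -25], "angular": [0, 0, 0], "claw": 0.3}, {"xyz": [0, 0, -35], "angular": [0, 0, 0], "claw": 0.3}, {"xyz": [0, 0, -40], "angular": [0, 0, 0], "claw": 0.3}, {"xyz": [0, 0, -35], "angular": [0, 0, 0], "claw": 0.3}, {"xyz": [0, 0, -25], "angular": [0, 0, 0], "claw": 0.3}, {"xyz": [0, 29.7, 0], "angular": [0, 0, -0.0308], "claw": 0.3}, {"xyz": [-1, 29.6, 0], "angular": [0, 0, -0.0308], "claw": 0.3}, {"xyz": [-2, 29.6, 0], "angular": [0, 0, -0.0308], "claw": 0.3}, {"xyz": [-3, 29.5, 0], "angular": [0, 0, -0.0308], "claw": 0.3}, {"xyz": [-4, 29.4, 0], "angular": [0, 0, -0.0308], "claw": 0.3}, {"xyz": [-4.7, 29.3, 0], "angular": [0, 0, -0.0308], "claw": 0.3}]'

```text
time: 12.77
eef_pos: [0.5123, -0.1064, 0.2507]
tcp_rot: [-0.013, 1.0, -0.0, 0.0]
ft_force: [0.4, -0.4, -3.4]
opening: 0.0494
gripper_force: 37.6
```

Request:
send_rows --steps '[{"xyz": [-5.6, 29, 0], "angular": [0, 0, -0.0308], "claw": 0.3}, {"xyz": [-6.5, 29, 0], "angular": [0, 0, -0.0308], "claw": 0.3}, {"xyz": [-7.5, 28.7, 0], "angular": [0, 0, -0.0308], "claw": 0.3}, {"xyz": [0, 0, 0], "angular": [0, 0, 0], "claw": 0.3}, {"xyz": [0, 0, 0], "angular": [0, 0, 0], "claw": 0.3}]'

```text
time: 13.18
eef_pos: [0.5273, -0.0189, 0.2506]
tcp_rot: [-0.06, 0.998, -0.0, 0.0]
ft_force: [-0.1, -0.8, -2.8]
opening: 0.0495
gripper_force: 37.9
```

```bash
python3 - <<'E'
from h import *
s=m.read_state(); print(s["eef_pos"],s["opening"],s["gripper_force"],s["ft_force"],s["time"])
planrel((.5275,-.0203),.1165+np.pi,.182)
E
```

```text
[ 0.52727209 -0.01889133  0.25056476] 0.04953726328221559 37.86682069301605 [-0.05112834 -0.83091141 -2.81094024] 13.1833
shift tool mm [-0.  -1.4 68.6] turn [-0.0001  0.0004  0.0027]
```

Request:
send_rows --steps '[{"xyz": [0, -1.4, 15], "angular": [0, 0, 0.002], "claw": 0.3}, {"xyz": [0, 0, 20], "angular": [0, 0, 0], "claw": 0.3}, {"xyz": [0, 0, 15], "angular": [0, 0, 0], "claw": 0.3}, {"xyz": [0, 0, 8], "angular": [0, 0, 0], "claw": 0.3}, {"xyz": [0, 0, 5], "angular": [0, 0, 0], "claw": 0.3}, {"xyz": [0, 0, 2.5], "angular": [0, 0, 0], "claw": 0.3}, {"xyz": [0, 0, 1.5], "angular": [0, 0, 0], "claw": 0.3}, {"xyz": [0, 0, 0.7], "angular": [0, 0, 0], "claw": 0.3}, {"xyz": [0, 0, 0], "angular": [0, 0, 0], "claw": 0.3}, {"xyz": [0, 0, 0], "angular": [0, 0, 0], "claw": 0.3}]'

```text
time: 14.02
eef_pos: [0.5277, -0.0216, 0.1826]
tcp_rot: [-0.057, 0.998, -0.0, 0.0]
ft_force: [-0.3, 0.4, -2.9]
opening: 0.05
gripper_force: 37.8
```

Request:
send_rows --steps '[{"xyz": [0, 0, 0.6], "angular": [0, 0, 0], "claw": 0.3}, {"xyz": [0, 0, 0.5], "angular": [0, 0, 0], "claw": 0.3}, {"xyz": [0, 0, 0], "angular": [0, 0, 0], "claw": 0.3}, {"xyz": [0, 0, 0], "angular": [0, 0, 0], "claw": 0.3}]'

```text
time: 14.35
eef_pos: [0.5277, -0.0215, 0.1819]
tcp_rot: [-0.057, 0.998, -0.0, 0.0]
ft_force: [-3.8, 0.4, 7.6]
opening: 0.05
gripper_force: 38.9
```

Request:
send_rows --steps '[{"xyz": [0, 0, 0], "angular": [0, 0, 0], "claw": 0.7}, {"xyz": [0, 0, 0], "angular": [0, 0, 0], "claw": 1}, {"xyz": [0, 0, 0], "angular": [0, 0, 0], "claw": 1}, {"xyz": [0, 0, 0], "angular": [0, 0, 0], "claw": 1}, {"xyz": [0, 0, 0], "angular": [0, 0, 0], "claw": 1}, {"xyz": [0, 0, -4], "angular": [0, 0, 0], "claw": 1}, {"xyz": [0, 0, -10], "angular": [0, 0, 0], "claw": 1}, {"xyz": [0, 0, -20], "angular": [0, 0, 0], "claw": 1}, {"xyz": [0, 0, -30], "angular": [0, 0, 0], "claw": 1}, {"xyz": [10, 0, -30], "angular": [0, 0, 0], "claw": 1}, {"xyz": [20, 0, -30], "angular": [0, 0, 0], "claw": 1}, {"xyz": [30, 0, -20], "angular": [0, 0, 0], "claw": 1}]'

```text
time: 15.35
eef_pos: [0.4682, -0.0284, 0.3283]
tcp_rot: [-0.058, 0.998, -0.0, 0.001]
ft_force: [0.3, -0.2, 1.0]
opening: 0.0856
gripper_force: 0.0
```

Request:
send_rows --steps '[{"xyz": [30, 0, 0], "angular": [0, 0, 0], "claw": 0.5}, {"xyz": [0, 0, 0], "angular": [0, 0, 0], "claw": 0}, {"xyz": [0, 0, 0], "angular": [0, 0, 0], "claw": 0}]'

```text
time: 15.6
eef_pos: [0.4373, -0.0319, 0.3266]
tcp_rot: [-0.057, 0.998, -0.0, 0.001]
ft_force: [0.3, -0.0, -0.8]
opening: 0.0515
gripper_force: 0.0
```

```bash
python3 - <<'E'
from h import *
im=m.get_image("wrist"); np.save("w6.npy",im); 
c={k:np.array(v) for k,v in m.camera_model("wrist").items()}; np.savez("w6c.npz",**c)
s=m.read_state(); print(s["eef_pos"],s["time"],s["q"])
o=cv2.resize(im[:,100:420],None,fx=1.5,fy=1.5); save(o,"w6")
si=m.get_image("side"); np.save("s6.npy",si)
for cam in("side","wrist"):
    for r in m.outline_of(cam,"clamp_bar")[:2]: print(cam,r["score"],r["location"],r["mask"].sum())
L=np.array([.5273,-.0192]); 
for th in(1.5,1.57,1.65,1.75):
    P=R.from_euler("z",.1165).apply([[.09-.155*np.cos(th),y,.158+.155*np.sin(th)] for y in(-.04,0,.04)])+[*L,0]
    print(th,proj("side",P).round(1).tolist(),pc(c,P).round(1).tolist(),P[1].round(3))
for n,z in(("s",.101),("m",.059),("l",.014)): print(n,pc(c,box(.5275,-.0203,.1165,z,*D[n]))[4:].round(0).tolist())
E
```

```text
[ 0.43801721 -0.03189621  0.32600869] 15.65 [-2.48559620e-01 -1.45405813e-01  1.68972139e+00  1.59365126e-04
  1.59555282e+00 -1.93378344e+00]
side 0.77 [216.4, 156.9] 195
side 0.62 [244.3, 195.3] 220
1.5 [[223.5, 140.4], [220.5, 147.8], [217.5, 155.4]] [[195.3, 549.5], [262.6, 551.0], [329.7, 548.8]] [ 0.606 -0.01   0.313]
1.57 [[220.7, 139.8], [217.7, 147.2], [214.5, 154.9]] [[197.0, 557.1], [262.4, 558.6], [327.8, 556.4]] [ 0.617 -0.009  0.313]
1.65 [[217.5, 139.4], [214.4, 146.8], [211.2, 154.4]] [[199.1, 563.4], [262.3, 564.9], [325.4, 562.7]] [ 0.629 -0.007  0.313]
1.75 [[213.5, 139.1], [210.4, 146.5], [207.1, 154.1]] [[201.7, 568.2], [262.1, 569.6], [322.4, 567.6]] [ 0.644 -0.006  0.311]
s [[233.0, 247.0], [285.0, 247.0], [235.0, 309.0], [283.0, 309.0]]
m [[229.0, 221.0], [289.0, 220.0], [232.0, 297.0], [286.0, 297.0]]
l [[223.0, 198.0], [294.0, 198.0], [227.0, 285.0], [291.0, 285.0]]
```

View pics/w6.png

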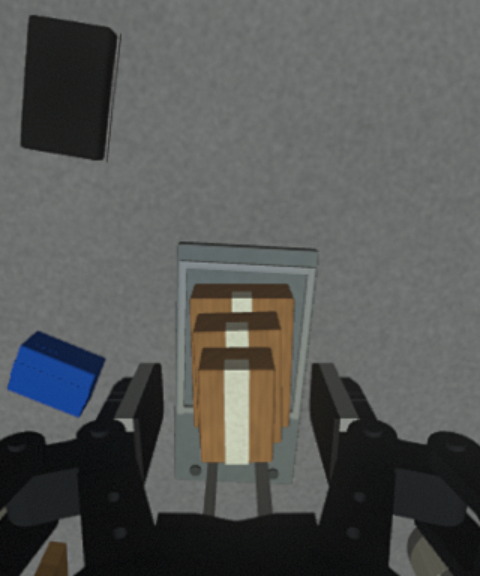

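Column looks right in w6: tapes at columns ~261 (large), 258 (middle) and 258 (small), all parallel. Carrier front corners are at full-image (219,162) and (311,167), with bolt holes at (230,313) and (281,315). Next I'll work out the carrier frame and bar pose.

```bash
python3 - <<'E'
from h import *
c=dict(np.load("w6c.npz"))
def unz(px,z):
    u=cv2.undistortPoints(np.array(px,float).reshape(-1,1,2),c["K"],c["dist"]).reshape(-1,2);T=c["extrinsics"]
    Dd=np.c_[u[:,0],-u[:,1],-np.ones(len(u))]@T[:3,:3].T; return T[:3,3]+Dd*((z-T[2,3])/Dd[:,2])[:,None]
W=unz([(219.3,162),(311.3,167),(230,313.5),(281.5,315)],.014); print(W.round(4).tolist())
f=W[:2].mean(0);b=W[2:].mean(0); v=b-f; yaw=np.arctan2(v[1],v[0]); O=f[:2]+.09*np.array([np.cos(yaw),np.sin(yaw)]); e=W[1]-W[0]
print("carrier",O,yaw,"edge yaw",np.arctan2(-e[0],e[1]),np.linalg.norm(e[:2]))
si=np.load("s6.npy"); h=cv2.cvtColor(si,cv2.COLOR_RGB2GRAY)
print(h[134:166,204:230:1][::2].tolist())
for th in(1.5,1.57,1.65,1.72):
    P=R.from_euler("z",yaw).apply([[.09-.155*np.cos(th),y,.158+.155*np.sin(th)] for y in(-.04,.04)])+[*O,0]
    print(th,proj("side",P).round(1).tolist(),proj("top",P).round(1).tolist())
t=cv2.cvtColor(np.load("top.npy"),cv2.COLOR_RGB2GRAY); print(t[134:150,234:270:3].tolist())
E
```

```text
[[0.4392, -0.082, 0.014], [0.432, 0.038, 0.014], [0.6743, -0.0479, 0.014], [0.6679, 0.032, 0.014]]
carrier [ 0.52544829 -0.01659678] 0.059555689541834045 edge yaw 0.0598515758494242 0.12021434093857494
[[48, 49, 50, 48, 48, 47, 48, 48, 50, 52, 79, 97, 97, 96, 94, 93, 95, 94, 92, 94, 95, 97, 96, 96, 96, 97], [50, 50, 49, 49, 48, 47, 48, 49, 50, 51, 70, 91, 96, 96, 96, 95, 94, 95, 95, 96, 98, 97, 96, 96, 97, 97], [49, 48, 49, 49, 47, 48, 49, 47, 49, 51, 60, 83, 95, 85, 75, 80, 91, 97, 97, 97, 96, 97, 99, 98, 96, 97], [48, 46, 43, 40, 39, 38, 37, 34, 31, 31, 42, 77, 76, 48, 48, 40, 58, 86, 96, 96, 96, 98, 98, 97, 96, 96], [26, 32, 39, 48, 47, 54, 62, 73, 80, 79, 84, 70, 49, 46, 41, 51, 81, 94, 94, 96, 96, 97, 98, 98, 98, 97], [93, 95, 96, 96, 98, 95, 96, 97, 95, 94, 73, 51, 48, 38, 55, 85, 96, 98, 98, 99, 98, 97, 98, 98, 98, 97], [96, 97, 98, 95, 97, 96, 95, 96, 97, 73, 50, 48, 39, 47, 89, 110, 111, 111, 102, 97, 97, 95, 95, 97, 96, 98], [97, 97, 97, 97, 97, 95, 96, 96, 77, 50, 45, 38, 34, 64, 132, 161, 160, 163, 177, 191, 192, 185, 170, 129, 100, 99], [98, 99, 99, 97, 98, 97, 116, 98, 
[... 1355 characters left out ...]
13, 115, 118, 116, 115], [114, 117, 116, 114, 116, 121, 102, 87, 84, 81, 99, 114], [115, 116, 94, 92, 89, 84, 73, 63, 57, 60, 81, 115], [117, 107, 68, 64, 64, 62, 62, 63, 68, 68, 82, 116], [114, 105, 62, 63, 65, 64, 65, 64, 58, 59, 79, 115], [117, 113, 59, 60, 57, 55, 53, 50, 43, 48, 94, 115], [114, 119, 41, 40, 49, 46, 45, 82, 101, 101, 112, 116], [115, 116, 79, 98, 105, 52, 53, 99, 118, 117, 118, 118], [115, 117, 109, 116, 120, 60, 58, 100, 117, 107, 105, 108], [119, 117, 115, 116, 111, 60, 59, 93, 109, 105, 102, 106], [122, 101, 115, 119, 105, 56, 62, 92, 103, 103, 105, 106], [114, 103, 108, 108, 103, 47, 42, 85, 104, 74, 103, 109], [108, 105, 89, 105, 108, 22, 24, 57, 104, 64, 108, 115]]
```

Request:
send_rows --steps '[{"xyz": [0, 0, -25], "angular": [0, 0, 0.0566], "claw": 0.47}, {"xyz": [0, 0, -35], "angular": [0, 0, 0], "claw": 0.47}, {"xyz": [0, 0, -34], "angular": [0, 0, 0], "claw": 0.47}, {"xyz": [-28.5, 1.25, 0], "angular": [0, 0, 0], "claw": 0.47}, {"xyz": [-28.5, 1.25, 0], "angular": [0, 0, 0], "claw": 0.47}, {"xyz": [-28.5, 1.25, 0], "angular": [0, 0, 0], "claw": 0.47}, {"xyz": [-28.5, 1.25, 0], "angular": [0, 0, 0], "claw": 0.47}, {"xyz": [-28.5, 1.25, 0], "angular": [0, 0, 0], "claw": 0.47}, {"xyz": [-28.5, 1.25, 0], "angular": [0, 0, 0], "claw": 0.47}, {"xyz": [-28.5, 1.25, 0], "angular": [0, 0, 0], "claw": 0.47}, {"xyz": [-28.5, 1.25, 0], "angular": [0, 0, 0], "claw": 0.47}, {"xyz": [0, 0, 0], "angular": [0, 0, 0], "claw": 0.47}]'

```text
time: 16.8
eef_pos: [0.6695, -0.0081, 0.4148]
tcp_rot: [-0.029, 1.0, 0.001, -0.002]
ft_force: [-0.7, 0.3, -0.3]
opening: 0.0404
gripper_force: 0.0
```

```bash
python3 - <<'E'
from h import *
s=m.read_state(); print(s["eef_pos"],s["opening"],s["ft_force"],s["time"],s["q"])
planrel((.6652,-.0082),.06+np.pi,.354)
im=m.get_image("side"); save(im[60:260,130:330],"s7",3)
E
```

```text
[ 0.66949365 -0.00808248  0.4148046 ] 0.040399493854311304 [-0.71877348  0.2953224  -0.34328131] 16.8 [-1.27183010e-01  3.52235744e-01  9.67454779e-01  4.20433227e-04
  1.82662366e+00 -1.75682178e+00]
shift tool mm [ 4.   0.1 60.8] turn [ 0.0013 -0.0046 -0.0011]
```

View pics/s7.png

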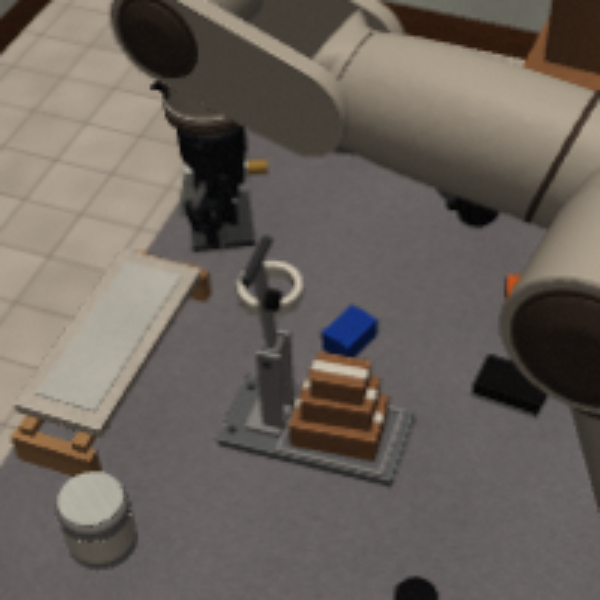

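Side view: column is neat; gripper hangs above and behind the cross bar, ready to descend behind it.

Request:
send_rows --steps '[{"xyz": [0, 0, 20], "angular": [0, 0, 0], "claw": 0.47}, {"xyz": [0, 0, 25], "angular": [0, 0, 0], "claw": 0.47}, {"xyz": [0, 0, 16], "angular": [0, 0, 0], "claw": 0.47}, {"xyz": [0, 0, 0], "angular": [0, 0, 0], "claw": 0.47}, {"xyz": [15, 0, 0], "angular": [0, 0, 0], "claw": 0.47}, {"xyz": [15, 0, 0], "angular": [0, 0, 0], "claw": 0.47}, {"xyz": [15, 0, 0], "angular": [0, 0, 0], "claw": 0.47}]'

```text
time: 17.43
eef_pos: [0.6198, -0.0112, 0.3589]
tcp_rot: [-0.029, 1.0, 0.0, 0.0]
ft_force: [3.2, 0.2, -1.5]
opening: 0.0403
gripper_force: 1.4
```

Request:
send_rows --steps '[{"xyz": [15, 0, 0], "angular": [0, 0, 0], "claw": 0.47}, {"xyz": [12, 0, 3], "angular": [0, 0, 0], "claw": 0.47}, {"xyz": [12, 0, 3], "angular": [0, 0, 0], "claw": 0.47}, {"xyz": [8, 0, 4], "angular": [0, 0, 0], "claw": 0.47}]'

```text
time: 17.77
eef_pos: [0.5725, -0.014, 0.3498]
tcp_rot: [-0.029, 1.0, -0.0, 0.001]
ft_force: [0.8, -0.8, 0.4]
opening: 0.0398
gripper_force: 0.5
```

Request:
send_rows --steps '[{"xyz": [14, 0, 7], "angular": [0, 0, 0], "claw": 0.47}, {"xyz": [12, 0, 8], "angular": [0, 0, 0], "claw": 0.47}, {"xyz": [10, 0, 8], "angular": [0, 0, 0], "claw": 0.47}, {"xyz": [9, 0, 8], "angular": [0, 0, 0], "claw": 0.47}, {"xyz": [8, 0, 8], "angular": [0, 0, 0], "claw": 0.47}, {"xyz": [8, 0, 8], "angular": [0, 0, 0], "claw": 0.47}]'

```text
time: 18.27
eef_pos: [0.5122, -0.0175, 0.3021]
tcp_rot: [-0.029, 1.0, -0.0, 0.001]
ft_force: [7.3, 0.1, -4.5]
opening: 0.04
gripper_force: 3.7
```

```bash
cat > cl.py <<'E'
from h import *
O=np.array([.5255,-.0166]);yaw=.06
s=m.read_state(); print(s["eef_pos"],s["ft_force"],s["time"])
im=m.get_image("side"); np.save("sl.npy",im)
for r in m.outline_of("side","clamp_bar")[:2]: print(r["score"],np.round(r["location"],1),r["mask"].sum(), np.argwhere(r["mask"])[:,::-1].min(0),np.argwhere(r["mask"])[:,::-1].max(0))
for th in(0,.2,.4,.6,.8,1.,1.2):
    P=R.from_euler("z",yaw).apply([[.09-.155*np.cos(th),y,.158+.155*np.sin(th)] for y in(-.04,0,.04)])+[*O,0]
    print(th,proj("side",P).round(0).tolist(),P[1].round(3))
E
python3 cl.py
```

```text
[ 0.51224494 -0.01752078  0.30213899] [ 7.32577109  0.12080457 -4.45741917] 18.2667
0.66 [232.6 168.2] 260 [217 157] [255 178]
0.48 [186.5 325.9] 588 [166 318] [225 339]
0 [[261.0, 177.0], [259.0, 184.0], [256.0, 192.0]] [ 0.461 -0.02   0.158]
0.2 [[261.0, 171.0], [258.0, 178.0], [255.0, 186.0]] [ 0.464 -0.02   0.189]
0.4 [[259.0, 165.0], [256.0, 173.0], [253.0, 180.0]] [ 0.473 -0.02   0.218]
0.6 [[255.0, 159.0], [252.0, 167.0], [249.0, 175.0]] [ 0.488 -0.019  0.246]
0.8 [[250.0, 154.0], [247.0, 161.0], [244.0, 169.0]] [ 0.508 -0.018  0.269]
1.0 [[244.0, 149.0], [240.0, 156.0], [237.0, 164.0]] [ 0.532 -0.016  0.288]
1.2 [[236.0, 145.0], [233.0, 152.0], [230.0, 160.0]] [ 0.559 -0.015  0.302]
```

Request:
send_rows --steps '[{"xyz": [7, 0, 9], "angular": [0, 0, 0], "claw": 0.47}, {"xyz": [5, 0, 9], "angular": [0, 0, 0], "claw": 0.47}, {"xyz": [-2, 0, 0], "angular": [0, 0, 0], "claw": 0.47}, {"xyz": [0, 0, -15], "angular": [0, 0, 0], "claw": 0.47}, {"xyz": [0, 0, -30], "angular": [0, 0, 0], "claw": 0.47}, {"xyz": [0, 0, -35], "angular": [0, 0, 0], "claw": 0.47}, {"xyz": [0, 0, -30], "angular": [0, 0, 0], "claw": 0.47}, {"xyz": [0, 0, 0], "angular": [0, 0, 0], "claw": 0.47}, {"xyz": [0, 0, 0], "angular": [0, 0, 0], "claw": 0.47}, {"xyz": [0, 0, 0], "angular": [0, 0, 0], "claw": 0.47}, {"xyz": [0, 0, 0], "angular": [0, 0, 0], "claw": 0.47}, {"xyz": [0, 0, 0], "angular": [0, 0, 0], "claw": 0.47}]'

```text
time: 19.37
eef_pos: [0.5024, -0.0181, 0.3921]
tcp_rot: [-0.029, 1.0, 0.0, -0.001]
ft_force: [-0.0, -0.3, 0.2]
opening: 0.0402
gripper_force: 0.0
```

Request:
send_rows --steps '[{"xyz": [0, 0, 0], "angular": [0, 0, 0], "claw": 0.47}, {"xyz": [0, 0, 0], "angular": [0, 0, 0], "claw": 0.47}, {"xyz": [0, 0, 0], "angular": [0, 0, 0], "claw": 0.47}, {"xyz": [0, 0, 0], "angular": [0, 0, 0], "claw": 0.47}, {"xyz": [0, 0, 0], "angular": [0, 0, 0], "claw": 0.47}, {"xyz": [0, 0, 0], "angular": [0, 0, 0], "claw": 0.47}, {"xyz": [0, 0, 0], "angular": [0, 0, 0], "claw": 0.47}, {"xyz": [0, 0, 0], "angular": [0, 0, 0], "claw": 0.47}, {"xyz": [0, 0, 0], "angular": [0, 0, 0], "claw": 0.47}, {"xyz": [0, 0, 0], "angular": [0, 0, 0], "claw": 0.47}, {"xyz": [0, 0, 0], "angular": [0, 0, 0], "claw": 0.47}, {"xyz": [0, 0, 0], "angular": [0, 0, 0], "claw": 0.47}]'

```text
time: 20.37
eef_pos: [0.5024, -0.0181, 0.393]
tcp_rot: [-0.029, 1.0, 0.0, -0.0]
ft_force: [-0.9, 0.3, -0.1]
opening: 0.04
gripper_force: 0.0
```

```bash
python3 cl.py; cp sl.npy sa.npy
```

```text
[ 0.50242791 -0.0180912   0.39301833] [-0.90860523  0.30747506 -0.0577633 ] 20.3667
0.7 [239.2 179.5] 327 [218 171] [262 192]
0 [[261.0, 177.0], [259.0, 184.0], [256.0, 192.0]] [ 0.461 -0.02   0.158]
0.2 [[261.0, 171.0], [258.0, 178.0], [255.0, 186.0]] [ 0.464 -0.02   0.189]
0.4 [[259.0, 165.0], [256.0, 173.0], [253.0, 180.0]] [ 0.473 -0.02   0.218]
0.6 [[255.0, 159.0], [252.0, 167.0], [249.0, 175.0]] [ 0.488 -0.019  0.246]
0.8 [[250.0, 154.0], [247.0, 161.0], [244.0, 169.0]] [ 0.508 -0.018  0.269]
1.0 [[244.0, 149.0], [240.0, 156.0], [237.0, 164.0]] [ 0.532 -0.016  0.288]
1.2 [[236.0, 145.0], [233.0, 152.0], [230.0, 160.0]] [ 0.559 -0.015  0.302]
```

Request:
send_rows --steps '[{"xyz": [0, 0, 0], "angular": [0, 0, 0], "claw": 0.47}, {"xyz": [0, 0, 0], "angular": [0, 0, 0], "claw": 0.47}, {"xyz": [0, 0, 0], "angular": [0, 0, 0], "claw": 0.47}, {"xyz": [0, 0, 0], "angular": [0, 0, 0], "claw": 0.47}, {"xyz": [0, 0, 0], "angular": [0, 0, 0], "claw": 0.47}, {"xyz": [0, 0, 0], "angular": [0, 0, 0], "claw": 0.47}, {"xyz": [0, 0, 0], "angular": [0, 0, 0], "claw": 0.47}, {"xyz": [0, 0, 0], "angular": [0, 0, 0], "claw": 0.47}, {"xyz": [0, 0, 0], "angular": [0, 0, 0], "claw": 0.47}, {"xyz": [0, 0, 0], "angular": [0, 0, 0], "claw": 0.47}, {"xyz": [0, 0, 0], "angular": [0, 0, 0], "claw": 0.47}, {"xyz": [0, 0, 0], "angular": [0, 0, 0], "claw": 0.47}]'

```text
time: 21.47
eef_pos: [0.5024, -0.0181, 0.393]
tcp_rot: [-0.029, 1.0, 0.0, -0.0]
ft_force: [-0.5, 0.4, -0.8]
opening: 0.0401
gripper_force: 0.0
```

```bash
python3 cl.py|head -4; python3 - <<'E'
from h import *
a=np.load("sa.npy").astype(int);b=np.load("sl.npy").astype(int); d=np.abs(a-b).sum(2); r=d[130:220,200:290]; print("changed px",(r>60).sum(),np.argwhere(r>60)[:10].tolist())
g=cv2.cvtColor(b.astype(np.uint8),cv2.COLOR_RGB2GRAY)
k=np.argwhere(g[150:215,225:285]<45)+[150,225]; 
n,l,st,ce=cv2.connectedComponentsWithStats((g[150:215,225:285]<50).astype(np.uint8))
print([(st[i].tolist(),ce[i].round(0).tolist()) for i in range(1,n) if st[i][4]>15],"offset 225,150")
E
```

```text
[ 0.50241787 -0.01807349  0.3929812 ] [-0.47213294  0.44057191 -0.84124005] 21.4667
0.86 [241.1 176.7] 366 [217 171] [262 192]
0 [[261.0, 177.0], [259.0, 184.0], [256.0, 192.0]] [ 0.461 -0.02   0.158]
0.2 [[261.0, 171.0], [258.0, 178.0], [255.0, 186.0]] [ 0.464 -0.02   0.189]
changed px 0 []
[([16, 0, 9, 7, 45], [21.0, 3.0]), ([12, 17, 19, 12, 105], [21.0, 23.0]), ([31, 27, 7, 16, 40], [34.0, 35.0]), ([15, 33, 6, 4, 16], [18.0, 34.0]), ([9, 36, 20, 9, 92], [18.0, 40.0]), ([6, 44, 23, 10, 128], [17.0, 49.0]), ([2, 53, 30, 10, 164], [16.0, 58.0])] offset 225,150
```

```bash
python3 - <<'E'
from h import *
a=np.load("s6.npy").astype(np.float32).mean(2);b=np.load("sl.npy").astype(np.float32).mean(2)
y,x=slice(186,213),slice(224,264)
t=a[y,x]; r=cv2.matchTemplate(b[182:217,220:268],t,cv2.TM_CCOEFF_NORMED); print(r.round(2).max(),np.unravel_index(r.argmax(),r.shape))
d=np.abs(a-b)[y,x]; print((d>25).sum(),[(p+[186,224]).tolist() for p in np.argwhere(d>25)[::6]])
E
```

```text
0.97 (np.int64(4), np.int64(4))
25 [[186, 242], [186, 259], [188, 258], [190, 257], [192, 257]]
```

Cartons haven't moved (zero shift; only the bar overlaps the view), the arm is level and at rest, and the gripper is clear. Handing in.

```bash
python3 -c "
from bench import manip as m; print(m.hand_in())"
```

```text
the job is handed in; nothing more can be done
None
```

The job is handed in after about 21.5 s of the 72 s allowed, and the hand-in call returned no verdict. The middle and small cartons are stacked on the large one (my estimate: about 4 mm off centre against the 10 mm limit), and the camera shows the hold-down arm level on the top carton, though I didn't measure the pad force.

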